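# Turn the dished gear cover with its ball and hold it

### The arm

A 6-joint arm with a two-finger parallel gripper is mounted at the origin on the work surface. World frame = base frame: x ahead of the robot, y to its left, z up, the work surface at z = 0. Lengths are in m, angles in rad, forces in N, time in s.
With the tool pointing down it reaches from about 0.35 to 0.8 m from the base axis. Payload 7.3 kg.
Tool frame: the origin (TCP) lies between the finger pads; the fingertips stand r.nose_length ahead of it and the grasp point (between the pads) lies 3 mm ahead of it (r.nose_length is the distance from the TCP to the fingertips, in m); y points along the fingers, z is the direction in which the jaws open and shut, and the axes are right-handed (so a half turn about y gives the same grasp; the last joint's range is limited). The gripper opens to 85 mm and grips with 20 to 120 N. Pads are 22 mm wide; open, the fingers measure 114 mm over their backs; the gripper's body (76 mm by 85 mm) begins 54 mm behind the grasp point. The pads swing forward as they close: fully open they stand 13 mm farther back than shut.
Start: joints at [1.142, 0.342, 1.524, -0, 1.275, -0.146], TCP at [0.146, 0.504, 0.214] pointing down, gripper open.
Joint ranges: [-2.53, 2.53], [-0.77, 2.02], [0.04, 2.7], [-1, 4.14], [0.28, 2.66], [-3.11, 3.11]. Speed limits (rad/s): [2.57, 2.57, 3.14, 3.14, 3.14, 3.14].

### API

Orientations are given as a unit quaternion [x, y, z, w].
In Python, from station import r gives the robot as it stands.
- The arm moves only by the tool jog_arm, never from a script. Its argument "rows" is a list of rows, each a list of 3 entries, a list of its own where there are three numbers: the shift along the tool's x, y, z scaled (see below), then the turn about the tool's y scaled (see below), then the gripper's target within -1 to 1 (fully open at 1, half-way at 0, shut at -1). In form: [[[dx, dy, dz], roll, fingers], ...]. A call has 1 to 10 rows; each row is the pose to reach, as a shift and turn from the pose commanded when the call began, along the tool's axes at that moment; what a row does not reach only later rows make up. The controller multiplies each number of a shift by 12 cm and each number of a turn by 45 degrees. A row lasts 1/12 s, in which the tool goes at most 41.7 mm and 7.16 degrees, less where a joint would pass 70% of its speed; a pose out of reach is approached as far as the arm can. A call with a number of a shift or a turn outside -1 to 1 is refused whole. A call with a gripper value outside its range is refused whole. The fingers move at their own pace and stop on an object; "squeeze" is the grip in N (left out, the last holds). Time passes only in rows, so rows that repeat a pose let the fingers close. It gives the time, the measured TCP pose, the force and the opening at its end, in the units of the state.
- r.sense(): the state, without advancing time (a new reading comes with each control period).
- r.capture(name): name is "scene" or "side" or "wrist"; returns the picture (480x640x3 uint8, red, green, blue); there is no depth.
- r.camera_info(name): a dict with "fx", "fy", "cx", "cy" (pixels), "pose" (4x4, takes a point from camera to world coordinates); the wrist camera has in their place "tool_from_camera" (4x4, takes a point from camera to tool coordinates, whose origin is the TCP and whose axes are the tool frame's). Camera axes: x right, y down, z forward; pixel columns grow to the right and rows downward; lengths in m; the calibration is good to about 2 mm. A picture is of the moment at which its call begins: read the wrist's pose just before it. camera_info takes no time and is no camera call.
- r.finish_job(): hands the job in, once; it reports no verdict.
Trained networks look in the newest picture that a camera, given by its name, has taken for a name from the list of things; names that differ only in an ending like _2 or _b are one class to them, and where a whole thing is asked for, a point or a joint stands for the part that bears it (a point fixed in the world has none). Each returns a list of dicts, best first, with "p" (0 to 1); they miss things now and then, are a little off and sometimes report something else, mostly with a low value. They report only what shows in the picture. A call takes as long as a camera call.
- r.cut_out(camera, thing): "mask" (480x640 bool, what is visible of it).
- r.pinpoint(camera, thing): "position" ([x, y, z] in m, in world coordinates, good to about 4 mm: a listed point, or the origin of a listed thing).
The state is a dict: "time": time; "joints": joint angles; "dq": joint speeds; "joint_efforts": joint torques, N m; "tcp_pos": TCP position; "orientation": TCP orientation; "wrist_force": force on the tool from outside, world axes, zero at the start; "moment": the same for the moment, N m; "opening": finger opening in m.
Only numpy, scipy, OpenCV 4.12 (cv2) and the standard library are available. Lean on these libraries where they do the work, as an engineer would, in place of code of your own. Each camera call takes 0.05 s, during which the arm holds its last target.

### The job

Take the dished cover by its bridge grip and lift it straight up off the pins of the gear housing, with the loose steel ball lying in its dish; once it is clear, turn it a quarter turn either way so that it lies across the housing and both ends of the housing are open for greasing. Finish still holding it, level and motionless, right over the housing and about 8 cm above its seat, with the ball resting in the middle. Never touch the ball or let it roll far from the middle of the dish, and leave the other things on the bench alone.

Things in the scene. Friction and masses are not known exactly. Their poses are not given: they have to be found in the camera images.
- grip (a point): Centre of the bridge bar of the loose dark grey cover (0.2 to 0.45 kg), 74 mm above its underside, over its middle. The bar is straight, along the cover's x, 16 mm wide (y), 18 mm tall (z), between posts 105 mm apart; pinch it from above across y. 33 mm free below the bar to the ball. Cover plate: 164 (x) by 110 (y) by 6 mm, z up. At the start seated, axes parallel to the housing's.
- dish (a point): Centre of the floor of the round dish (100 mm across) on the cover's middle: 8 mm above the cover's underside, 66 mm below the bar's centre; same axes. The floor is a cone rising 10 degrees outwards to a lip of inner radius 46 mm, 21 mm above the underside: at 10 degrees of tilt the ball rolls to the lip.
- ball_center (a point): Centre of the loose steel ball, 24 mm across, about 56 g, lying in the middle of the dish under the bridge bar, its centre about 12 mm above the dish's floor centre. Its axes mean nothing.
- seat (a point): Centre of the top rim of the gear housing, 56 mm above the bench, on which the cover's underside rests. The housing is an open aluminium box fixed to the bench, 164 (its x) by 110 mm (its y), z up. Four steel pins 8 mm thick stand 14 mm above the rim at x +-69, y +-42 mm and pass through 12 mm holes in the cover.
- glue: White glue bottle, 60 mm across and 150 mm tall, standing on the bench; origin at the centre of its foot. Leave alone.
- clamp: Bar clamp lying on the bench, about 320 mm long (its x) by 100 mm, 30 mm high; origin on the bench under the middle of its steel bar. Leave alone.
- strip: Wooden strip 200 (its y) by 35 by 18 mm high lying on the bench; origin at the centre of its underside. Leave alone.

How it is judged:
By the outcome, as a careful person would: the job done as asked, in the order asked, and still so for the second after the job is handed in, while the arm keeps its last pose, push and grip.
It also fails if it takes over 42 s, if anything falls off the work surface, if the arm or the gripper's body presses on something with over 40 N, if the wrist force passes 120 N, or if a joint passes its speed limit or range.

## Working session

There is one attempt and no reset: what is moved stays moved. The work goes in short steps, Python scripts to look and compute and a tool call to move; the robot and the scene stay as the last step left them, time stands still between calls to the robot, and variables do not carry over. Pictures are saved under pics/ and viewed, and the job is handed in when it is done.

Besides the shell and the picture viewer there is one more tool, called as name([rows], argument=value, ...), one row to a line, values as JSON. jog_arm: Moves the arm, as the interface text tells. Shifts and turns lie within -1 to 1; 1 stands for 12 cm of shift or 45 degrees of turn. Its arguments: {"type":"object","properties":{"rows":{"type":"array","items":{"type":"array"}},"squeeze":{"type":"number"}},"required":["rows"]}

```bash
ls; mkdir -p pics; python3 - <<'E'
from station import r
import cv2, numpy as np
s=r.sense(); print(s['time'],s['tcp_pos'],s['orientation'],s['opening'],r.nose_length)
for c in ["scene","side"]:
    im=r.capture(c); cv2.imwrite(f"pics/{c}0.png",im[:,:,::-1])
    i=r.camera_info(c); print(c,i['fx'],np.round(i['pose'],3).tolist())
    for t in ["grip","dish","ball_center","seat","glue","clamp","strip"]:
        p=r.pinpoint(c,t); print(t,[(np.round(q['position'],4).tolist(),round(q['p'],2)) for q in p[:2]])
E
```

```text
pics
0.0 [0.14627587 0.50375762 0.21354328] [ 0.70056436 -0.09981884  0.09948684 -0.69953424] 0.08521832158690264 0.022
scene 537.4149184569374 [[-0.09, 0.67, -0.736, 1.489], [0.996, 0.051, -0.075, 0.077], [-0.013, -0.74, -0.672, 0.899], [0.0, 0.0, 0.0, 1.0]]
grip [([0.5738, -0.1019, 0.1314], 0.89)]
dish [([0.5758, -0.1032, 0.0655], 0.84)]
ball_center [([0.5756, -0.0988, 0.0757], 0.51)]
seat []
glue [([0.5225, 0.4067, -0.0009], 0.87)]
clamp [([0.5444, -0.4461, -0.004], 0.96), ([0.5716, -0.0985, 0.0746], 0.7)]
strip [([0.7699, -0.0534, -0.0021], 0.65)]
side 513.0671236197878 [[-0.939, -0.245, 0.243, 0.358], [-0.345, 0.7, -0.626, 0.667], [-0.017, -0.671, -0.741, 0.908], [0.0, 0.0, 0.0, 1.0]]
grip [([0.5746, -0.1023, 0.1312], 0.89)]
dish [([0.5751, -0.0998, 0.0644], 0.74)]
ball_center [([0.5186, 0.4108, 0.0029], 0.54), ([0.5707, -0.1, 0.0772], 0.53)]
seat []
glue []
clamp [([0.5448, -0.4412, 0.0018], 0.62)]
strip [([0.7707, -0.0528, -0.0018], 0.78)]
```

View pics/scene0.png

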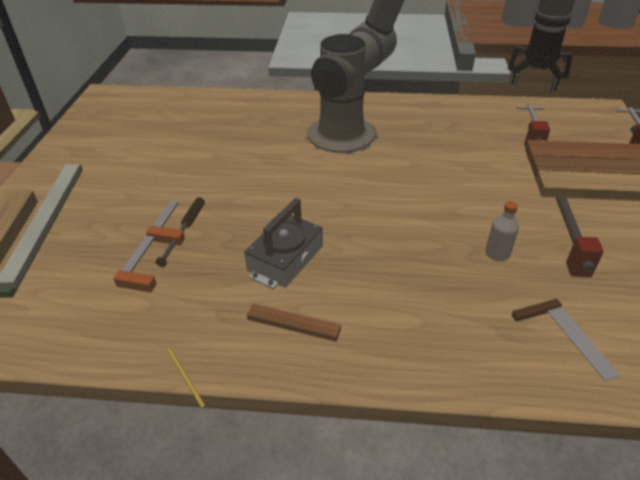

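View pics/side0.png

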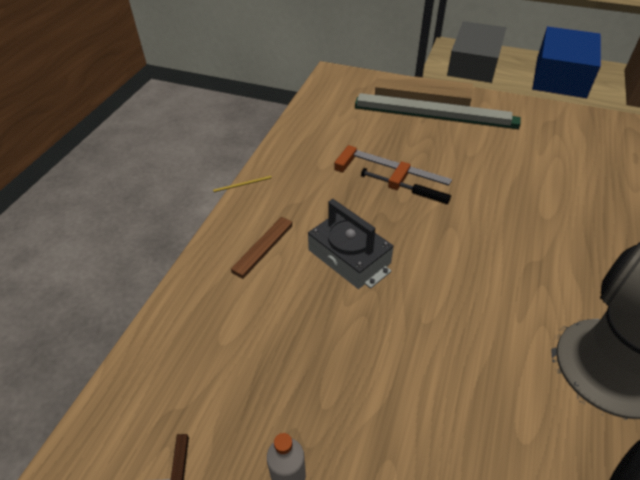

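```bash
python3 - <<'E'
import cv2,numpy as np
a=cv2.imread("pics/scene0.png")[190:300,225:345]; b=cv2.imread("pics/side0.png")[190:300,290:410]
f=lambda x:cv2.convertScaleAbs(cv2.resize(x,None,fx=3.3,fy=3.3,interpolation=cv2.INTER_CUBIC),alpha=1.8)
cv2.imwrite("pics/crop0.png",np.hstack([f(a),f(b)]))
E
```

```text
(no output)
```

View pics/crop0.png

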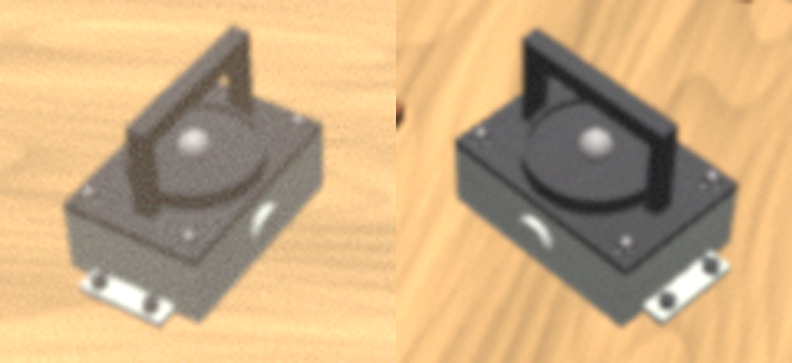

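```bash
cat > h.py <<'E'
import numpy as np
from scipy.spatial.transform import Rotation as R
from station import r
def ray(c,u,v,z,pose=None):
    i=r.camera_info(c); P=np.array(i['pose']) if pose is None else pose
    d=P[:3,:3]@np.array([(u-i['cx'])/i['fx'],(v-i['cy'])/i['fy'],1]); o=P[:3,3]
    return o+d*(z-o[2])/d[2]
def wpose():
    s=r.sense(); T=np.eye(4); T[:3,:3]=R.from_quat(s['orientation']).as_matrix(); T[:3,3]=s['tcp_pos']
    return T@np.array(r.camera_info('wrist')['tool_from_camera'])
E
python3 - <<'E'
from h import *
def go(c,ox,oy,pts):
    P=[ray(c,ox+u/3.3,oy+v/3.3,.062)[:2] for u,v in pts]
    for a,b in zip(P,P[1:]): print(c,np.round(a,3),np.round(b,3),np.linalg.norm(b-a),np.degrees(np.arctan2(*(b-a)[::-1])))
go('scene',225,190,[(66,205),(198,262),(322,125)])
go('side',290,190,[(61,145),(230,270),(342,187)])
P=[ray('scene',225+u/3.3,190+v/3.3,.139)[:2] for u,v in [(145,133),(241,30)]]; d=P[1]-P[0];print(P,np.degrees(np.arctan2(d[1],d[0])))
P=[ray('side',290+u/3.3,190+v/3.3,.139)[:2] for u,v in [(138,33),(272,130)]]; d=P[1]-P[0];print(P,np.degrees(np.arctan2(d[1],d[0])))
s=r.sense(); print(R.from_quat(s['orientation']).as_matrix().round(3)); print(np.round(r.camera_info('wrist')['tool_from_camera'],3))
E
```

```text
scene [ 0.625 -0.179] [ 0.672 -0.081] 0.1089214130010113 64.1458534032334
scene [ 0.672 -0.081] [ 0.528 -0.011] 0.16050207341996642 154.03487791182565
side [ 0.665 -0.081] [ 0.522 -0.013] 0.15793713703834333 154.3437659149092
side [ 0.522 -0.013] [ 0.472 -0.107] 0.10663534329255031 -118.00248100142484
[array([ 0.63286417, -0.11730231]), array([ 0.51989805, -0.06773976])] 156.31110537989085
[array([ 0.62461738, -0.12713084]), array([ 0.51546878, -0.06949817])] 152.16504206481824
[[ 0.96   0.     0.279]
 [-0.279  0.     0.96 ]
 [ 0.    -1.     0.   ]]
[[-0.001  0.965  0.261 -0.066]
 [ 0.001 -0.261  0.965 -0.159]
 [ 1.     0.001 -0.001 -0.   ]
 [ 0.     0.     0.     1.   ]]
```

jog_arm([
  [[0.25,-0.04,-0.2],0,1],
  [[0.5,-0.08,-0.4],0,1],
  [[0.75,-0.12,-0.6],0,1],
  [[0.97,-0.15,-0.77],0,1],
])

```text
time: 1.13
tcp_pos: [0.2331, 0.3813, 0.2325]
orientation: [-0.7, 0.099, -0.1, 0.7]
wrist_force: [1.0, 0.5, 0.0]
opening: 0.0854
```

jog_arm([
  [[0.25,-0.04,-0.2],0,1],
  [[0.5,-0.08,-0.4],0,1],
  [[0.75,-0.12,-0.6],0,1],
  [[0.97,-0.15,-0.77],0,1],
])

```text
time: 1.47
tcp_pos: [0.3194, 0.2599, 0.2508]
orientation: [-0.7, 0.099, -0.1, 0.7]
wrist_force: [0.6, 0.2, 0.2]
opening: 0.0852
```

jog_arm([
  [[0.25,-0.04,-0.2],0,1],
  [[0.5,-0.08,-0.4],0,1],
  [[0.75,-0.12,-0.6],0,1],
  [[0.97,-0.15,-0.77],0,1],
])

```text
time: 1.8
tcp_pos: [0.4055, 0.1384, 0.2689]
orientation: [-0.7, 0.099, -0.1, 0.7]
wrist_force: [0.5, 0.6, -0.3]
opening: 0.0851
```

jog_arm([
  [[0.25,-0.04,-0.2],0,1],
  [[0.5,-0.08,-0.4],0,1],
  [[0.75,-0.12,-0.6],0,1],
  [[0.97,-0.15,-0.77],0,1],
])

```text
time: 2.13
tcp_pos: [0.4915, 0.017, 0.2867]
orientation: [0.7, -0.1, 0.1, -0.7]
wrist_force: [1.3, 0.8, -0.2]
opening: 0.0856
```

jog_arm([
  [[0.24,0,-0.19],0.07,1],
  [[0.48,0,-0.38],0.14,1],
  [[0.72,0,-0.57],0.21,1],
  [[0.94,0,-0.75],0.218,1],
  [[0.94,0,-0.75],0.218,1],
  [[0.94,0,-0.75],0.218,1],
])

```text
time: 2.63
tcp_pos: [0.574, -0.1001, 0.2851]
orientation: [-0.689, 0.161, -0.159, 0.689]
wrist_force: [-0.5, 1.2, 0.1]
opening: 0.0855
```

```bash
python3 - <<'E'
from h import *
import cv2
s=r.sense(); print(s['tcp_pos'],R.from_quat(s['orientation']).as_matrix().round(3),s['joints'])
im=r.capture('wrist'); cv2.imwrite("pics/w1.png",im[:,:,::-1])
for t in ["grip","dish","ball_center"]:
    p=r.pinpoint('wrist',t); print(t,[(np.round(q['position'],4).tolist(),round(q['p'],2)) for q in p[:2]])
E
```

```text
[ 0.57399379 -0.10012813  0.28506591] [[ 0.898 -0.002  0.441]
 [-0.441  0.001  0.898]
 [-0.002 -1.    -0.   ]] [-3.04290357e-01  4.11369054e-01  1.22481577e+00  1.50382629e-04
  1.50703331e+00 -1.41863442e+00]
grip [([0.5763, -0.1026, 0.1279], 0.63), ([0.5704, -0.0982, 0.0725], 0.36)]
dish [([0.5721, -0.1027, 0.0646], 0.55)]
ball_center [([0.5688, -0.0979, 0.0712], 0.44)]
```

View pics/w1.png

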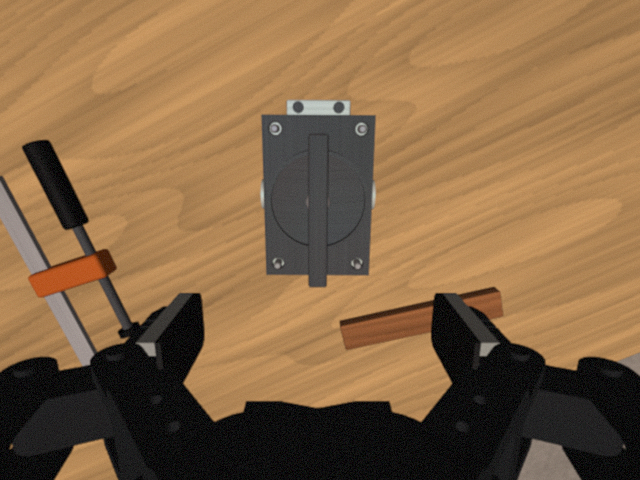

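```bash
python3 - <<'E'
from h import *
import cv2
s=r.sense();Rt=R.from_quat(s['orientation']).as_matrix();T=wpose()
im=cv2.cvtColor(cv2.imread('pics/w1.png'),cv2.COLOR_BGR2GRAY).astype(float)
g=cv2.GaussianBlur(im,(3,3),0)
for v in (165,180,200,220,235): print(v,g[v-3:v+4,300:336].mean(0).astype(int).tolist())
for pts,z in [([(318,134),(318,286)],.139),([(262,115),(375,115),(368.5,274),(266,275)],.062),([(275.5,128.5),(361.5,129),(357,263),(278.5,263.5)],.066)]:
    W=[ray('wrist',u,v,z,T) for u,v in pts]; L=np.array([Rt.T@(w-s['tcp_pos']) for w in W]); print(L.round(4), L.mean(0).round(4), np.mean(W,0).round(4))
E
```

```text
165 [73, 73, 73, 73, 73, 73, 72, 68, 64, 65, 69, 71, 72, 72, 72, 73, 73, 73, 73, 73, 73, 72, 72, 73, 74, 72, 66, 59, 60, 68, 73, 74, 73, 73, 73, 73]
180 [72, 72, 72, 73, 73, 72, 70, 66, 62, 64, 69, 72, 72, 73, 73, 74, 75, 74, 74, 74, 73, 72, 73, 74, 74, 72, 66, 60, 62, 69, 73, 73, 73, 73, 72, 72]
200 [73, 73, 72, 72, 74, 80, 89, 92, 82, 71, 70, 72, 73, 73, 74, 74, 74, 74, 74, 74, 74, 75, 75, 74, 73, 71, 67, 69, 77, 78, 74, 73, 73, 73, 73, 73]
220 [74, 73, 73, 74, 73, 73, 73, 67, 63, 65, 70, 72, 73, 73, 74, 74, 75, 74, 73, 73, 74, 74, 74, 74, 73, 70, 64, 63, 69, 73, 74, 74, 74, 74, 74, 73]
235 [74, 73, 73, 73, 73, 74, 73, 68, 63, 65, 70, 72, 72, 73, 74, 75, 75, 74, 73, 73, 73, 74, 74, 73, 72, 68, 62, 62, 68, 73, 74, 74, 74, 73, 73, 73]
[[-0.065   0.1476  0.    ]
 [ 0.062   0.1476  0.0002]] [-1.500e-03  1.476e-01  1.000e-04] [ 0.572  -0.0967  0.139 ]
[[-0.0823  0.2246 -0.0538]
 [-0.0824  0.2246  0.0548]
 [ 0.0803  0.2246  0.0545]
 [ 0.0816  0.2246 -0.0555]] [-0.0007  0.2246 -0.    ] [ 0.5727 -0.0972  0.062 ]
[[-0.0698  0.2206 -0.0407]
 [-0.0694  0.2206  0.0418]
 [ 0.0665  0.2206  0.0413]
 [ 0.0671  0.2206 -0.0413]] [-0.0014  0.2206  0.0003] [ 0.5722 -0.0966  0.066 ]
```

```bash
python3 - <<'E'
from h import *
import cv2
s=r.sense(); print(s['time'],s['tcp_pos'],R.from_quat(s['orientation']).as_matrix().round(4))
im=r.capture('wrist'); cv2.imwrite("pics/w2.png",im[:,:,::-1])
a=cv2.imread('pics/w1.png');print(np.abs(a.astype(int)-im[:,:,::-1]).mean())
print(np.array(r.camera_info('wrist')['tool_from_camera']).round(4))
g=cv2.GaussianBlur(im,(3,3),0).mean(2)
for v in (165,180,220,235): print(v,g[v-3:v+4,300:336].mean(0).astype(int).tolist())
s=r.sense(); print(s['time'],s['tcp_pos'],s['wrist_force'],s['moment'])
E
```

```text
2.8333 [ 0.57324763 -0.09750754  0.28661084] [[ 8.992e-01  3.000e-04  4.374e-01]
 [-4.374e-01  2.000e-04  8.992e-01]
 [ 2.000e-04 -1.000e+00  3.000e-04]]
4.76125
[[-1.000e-03  9.654e-01  2.609e-01 -6.620e-02]
 [ 1.500e-03 -2.609e-01  9.654e-01 -1.586e-01]
 [ 1.000e+00  1.300e-03 -1.200e-03 -1.000e-04]
 [ 0.000e+00  0.000e+00  0.000e+00  1.000e+00]]
165 [73, 73, 72, 72, 70, 66, 63, 66, 71, 73, 73, 72, 73, 73, 73, 73, 73, 73, 73, 72, 73, 73, 73, 68, 60, 60, 67, 73, 73, 73, 72, 72, 72, 73, 73, 73]
180 [72, 72, 72, 73, 71, 65, 62, 66, 72, 73, 72, 72, 74, 74, 74, 74, 73, 74, 74, 74, 73, 73, 73, 68, 61, 60, 67, 72, 72, 73, 73, 72, 72, 72, 72, 72]
220 [72, 73, 73, 73, 72, 67, 64, 67, 72, 73, 73, 73, 75, 76, 75, 74, 74, 75, 76, 75, 74, 73, 71, 66, 62, 65, 70, 73, 74, 74, 75, 75, 74, 74, 74, 75]
235 [72, 72, 73, 73, 72, 67, 64, 67, 71, 73, 72, 73, 74, 75, 74, 72, 72, 73, 74, 75, 75, 73, 69, 63, 62, 68, 74, 75, 75, 74, 74, 74, 74, 74, 73, 73]
2.8833 [ 0.57331173 -0.0974758   0.28674766] [ 0.61141765 -0.16856029  0.32381068] [-0.01833143  0.05284525 -0.02101598]
```

View pics/w2.png

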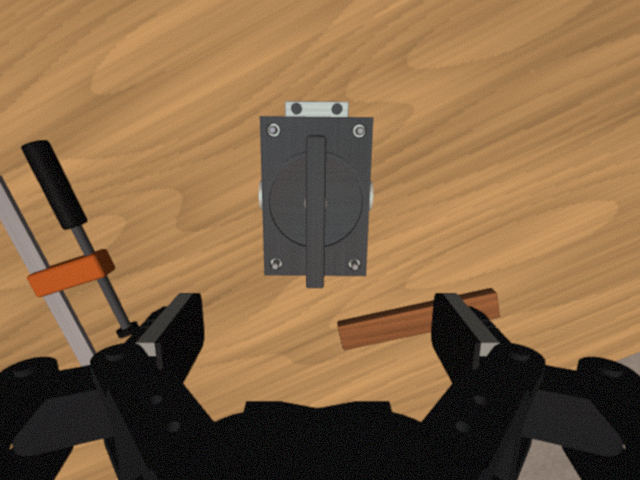

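```bash
python3 - <<'E'
from h import *
s=r.sense();Rt=R.from_quat(s['orientation']).as_matrix();T=wpose()
for pts,z in [([(316,136),(315.3,287)],.139),([(260.5,117),(373,117),(366.5,275.5),(264,275.5)],.062),([(273.5,130),(359.5,130.5),(354.5,264.5),(276.5,264.5)],.066)]:
    W=[ray('wrist',u,v,z,T) for u,v in pts]; L=np.array([Rt.T@(w-s['tcp_pos']) for w in W]); print(L.round(4), L.mean(0).round(4), np.mean(W,0).round(4))
for c in ['scene','side','wrist']:
  for t in ["grip","dish"]:
    if c=='wrist' or 1:
        pass
E
```

```text
[[-0.0635  0.1477 -0.0015]
 [ 0.063   0.1478 -0.0021]] [-0.0003  0.1477 -0.0018] [ 0.5724 -0.099   0.139 ]
[[-0.0805  0.2247 -0.0553]
 [-0.0806  0.2247  0.053 ]
 [ 0.0821  0.2248  0.0524]
 [ 0.0822  0.2248 -0.0577]] [ 0.0008  0.2247 -0.0019] [ 0.5733 -0.0995  0.062 ]
[[-0.0684  0.2207 -0.0427]
 [-0.068   0.2207  0.0399]
 [ 0.0682  0.2208  0.0388]
 [ 0.0683  0.2208 -0.0435]] [ 0.      0.2207 -0.0019] [ 0.5726 -0.0991  0.066 ]
```

jog_arm([
  [[0,0.15,-0.015],0.009,1],
  [[0,0.3,-0.015],0.009,1],
  [[0,0.45,-0.015],0.009,1],
  [[0,0.55,-0.015],0.009,1],
  [[0,0.65,-0.015],0.009,1],
  [[0,0.7,-0.015],0.009,1],
  [[0,0.7,-0.015],0.009,1],
  [[0,0.7,-0.015],0.009,1],
  [[0,0.7,-0.015],0.009,1],
  [[0,0.7,-0.015],0.009,1],
])

```text
time: 3.72
tcp_pos: [0.5733, -0.1002, 0.2033]
orientation: [0.688, -0.161, 0.162, -0.688]
wrist_force: [-0.1, -0.0, 0.1]
opening: 0.0858
```

```bash
python3 - <<'E'
from h import *
import cv2
s=r.sense(); print(s['time'],s['tcp_pos'],R.from_quat(s['orientation']).as_matrix().round(4))
im=r.capture('wrist'); cv2.imwrite("pics/w3.png",im[:,:,::-1])
g=cv2.GaussianBlur(im,(3,3),0).mean(2)
for v in range(120,330,30): print(v,g[v-3:v+4,290:350].mean(0).astype(int).tolist())
for t in ["grip","dish"]:
    p=r.pinpoint('wrist',t); print(t,[(np.round(q['position'],4).tolist(),round(q['p'],2)) for q in p[:2]])
s=r.sense(); print(s['time'],s['tcp_pos'])
E
```

```text
3.7167 [ 0.57332557 -0.10019385  0.20325558] [[ 8.957e-01  1.900e-03  4.447e-01]
 [-4.447e-01 -5.000e-04  8.957e-01]
 [ 1.900e-03 -1.000e+00  4.000e-04]]
120 [77, 77, 78, 79, 79, 79, 79, 80, 80, 79, 77, 77, 77, 77, 77, 77, 77, 78, 78, 77, 77, 76, 76, 76, 76, 77, 78, 77, 76, 75, 75, 75, 75, 76, 76, 76, 76, 77, 76, 76, 76, 75, 75, 75, 75, 75, 75, 75, 76, 76, 77, 77, 76, 76, 75, 74, 73, 74, 75, 77]
150 [77, 77, 76, 77, 77, 77, 77, 77, 77, 77, 76, 76, 76, 76, 70, 64, 65, 71, 75, 76, 76, 76, 76, 75, 75, 76, 77, 78, 78, 78, 77, 77, 76, 75, 76, 77, 77, 77, 76, 72, 64, 56, 59, 69, 75, 75, 76, 75, 75, 76, 77, 76, 76, 76, 74, 72, 73, 75, 76, 76]
180 [76, 76, 75, 75, 75, 75, 75, 76, 76, 76, 76, 77, 77, 75, 69, 63, 65, 72, 76, 76, 76, 76, 76, 77, 77, 77, 77, 78, 78, 77, 77, 77, 77, 77, 77, 77, 78, 78, 76, 72, 63, 58, 63, 72, 76, 76, 76, 77, 77, 76, 76, 76, 76, 76, 76, 76, 76, 76, 76, 76]
210 [76, 76, 76, 76, 77, 77, 77, 77, 77, 77, 77, 77, 78, 76, 70, 64, 65, 71, 75, 76, 77, 77, 76, 77, 78, 78, 77, 77, 78, 78, 76, 76, 78, 78, 78, 78, 78, 78, 76, 70, 63, 64, 72, 77, 78, 78, 78, 78, 78, 78, 78, 78
[... 194 characters left out ...]
 69, 61, 63, 72, 77, 78, 79, 78, 78, 78, 78, 79, 78, 78, 78, 79, 79, 78, 78, 78, 78]
270 [63, 64, 63, 62, 62, 63, 63, 65, 66, 66, 66, 66, 68, 70, 68, 64, 62, 67, 73, 76, 76, 75, 75, 76, 77, 78, 78, 78, 77, 76, 76, 77, 78, 79, 78, 77, 77, 76, 73, 67, 62, 62, 66, 68, 68, 67, 66, 65, 64, 64, 65, 65, 64, 63, 62, 62, 64, 66, 67, 69]
300 [73, 74, 74, 74, 75, 75, 75, 75, 75, 76, 76, 77, 77, 77, 76, 70, 65, 67, 71, 74, 75, 75, 74, 75, 76, 77, 77, 76, 76, 76, 76, 76, 77, 78, 77, 76, 75, 74, 70, 64, 63, 70, 75, 76, 76, 76, 77, 77, 77, 76, 75, 75, 75, 75, 76, 77, 77, 76, 76, 76]
grip [([0.5749, -0.1023, 0.1317], 0.56)]
dish [([0.5734, -0.1004, 0.0655], 0.9)]
3.8667 [ 0.57306478 -0.10025346  0.20273771]
```

View pics/w3.png

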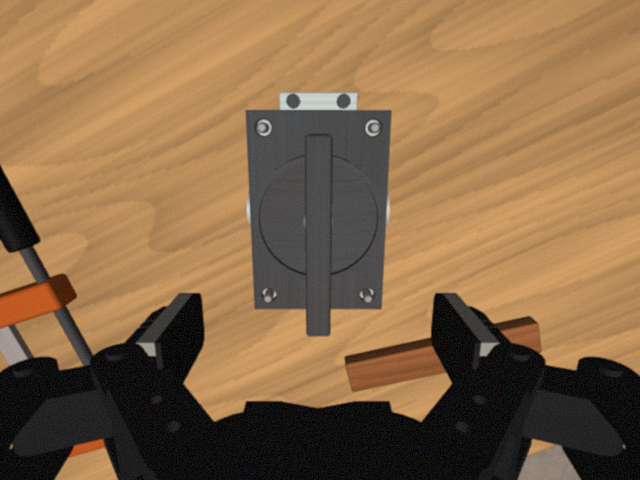

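```bash
python3 - <<'E'
from h import *
i=r.camera_info('wrist');print(i['fx'],i['cx'],i['cy'])
s=r.sense();Rt=R.from_quat(s['orientation']).as_matrix();T=wpose();print(s['tcp_pos'],Rt.round(4))
for pts,z in [([(318.2,134),(318.1,335.5)],.139),([(247,111),(391.5,111),(381.5,308.5),(254,308.5)],.062),([(263.5,127.5),(373,127.5),(368,295),(268,295)],.066)]:
    W=[ray('wrist',u,v,z,T) for u,v in pts]; L=np.array([Rt.T@(w-s['tcp_pos']) for w in W]); print(L.round(4), L.mean(0).round(4), np.mean(W,0).round(4))
E
```

```text
380.51859303022184 317.26303719040476 235.25310268900617
[ 0.57306478 -0.10025346  0.20273771] [[ 8.956e-01  9.000e-04  4.449e-01]
 [-4.449e-01 -2.000e-04  8.956e-01]
 [ 9.000e-04 -1.000e+00  3.000e-04]]
[[-0.0654  0.0637  0.0001]
 [ 0.0615  0.0638  0.0003]] [-0.0019  0.0637  0.0002] [ 0.5715 -0.0992  0.139 ]
[[-0.0817  0.1406 -0.0531]
 [-0.0818  0.1407  0.055 ]
 [ 0.0798  0.1408  0.0548]
 [ 0.08    0.1408 -0.0548]] [-0.0009  0.1407  0.0005] [ 0.5726 -0.0995  0.062 ]
[[-0.0697  0.1367 -0.0407]
 [-0.0698  0.1367  0.0411]
 [ 0.0655  0.1368  0.0422]
 [ 0.0656  0.1368 -0.0418]] [-0.0021  0.1367  0.0002] [ 0.5714 -0.0992  0.066 ]
```

jog_arm([
  [[-0.012,0.1,0.002],0,1],
  [[-0.012,0.2,0.002],0,1],
  [[-0.012,0.3,0.002],0,1],
  [[-0.012,0.4,0.002],0,1],
  [[-0.012,0.48,0.002],0,1],
  [[-0.012,0.54,0.002],0,1],
  [[-0.012,0.58,0.002],0,1],
  [[-0.012,0.58,0.002],0,1],
  [[-0.012,0.58,0.002],0,1],
  [[-0.012,0.58,0.002],0,1],
])

```text
time: 4.7
tcp_pos: [0.5721, -0.0994, 0.1332]
orientation: [-0.688, 0.161, -0.162, 0.688]
wrist_force: [-0.9, -0.2, 0.6]
opening: 0.0855
```

```bash
python3 - <<'E'
from h import *
import cv2
s=r.sense(); print(s['time'],s['tcp_pos'],R.from_quat(s['orientation']).as_matrix().round(4))
a=r.capture('wrist'); b=r.capture('side'); cc=r.capture('scene')
f=lambda x:cv2.convertScaleAbs(cv2.resize(x,(400,400),interpolation=cv2.INTER_CUBIC),alpha=1.8)
cv2.imwrite("pics/w4.png",a[:,:,::-1])
cv2.imwrite("pics/s4.png",np.hstack([f(b[170:300,290:420]),f(cc[180:310,220:350])])[:,:,::-1])
s=r.sense(); print(s['time'],s['tcp_pos'],s['wrist_force'])
E
```

```text
4.7 [ 0.57212766 -0.09944558  0.13323977] [[ 8.956e-01  1.200e-03  4.449e-01]
 [-4.449e-01 -3.000e-04  8.956e-01]
 [ 1.200e-03 -1.000e+00  3.000e-04]]
4.85 [ 0.57199635 -0.09940383  0.13316128] [ 0.50206164 -0.52423491 -0.0239842 ]
```

View pics/w4.png

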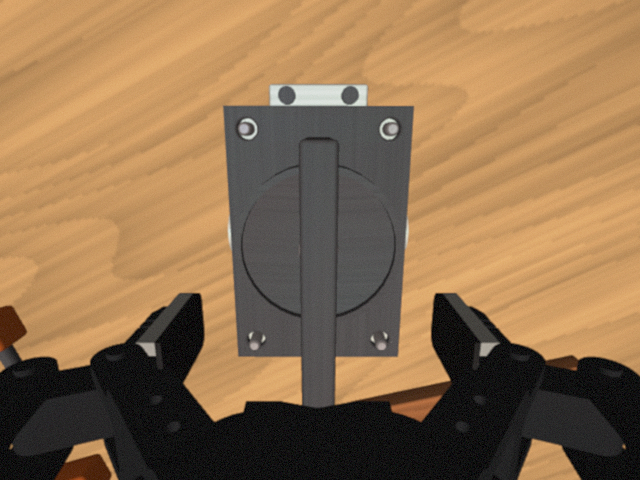

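View pics/s4.png

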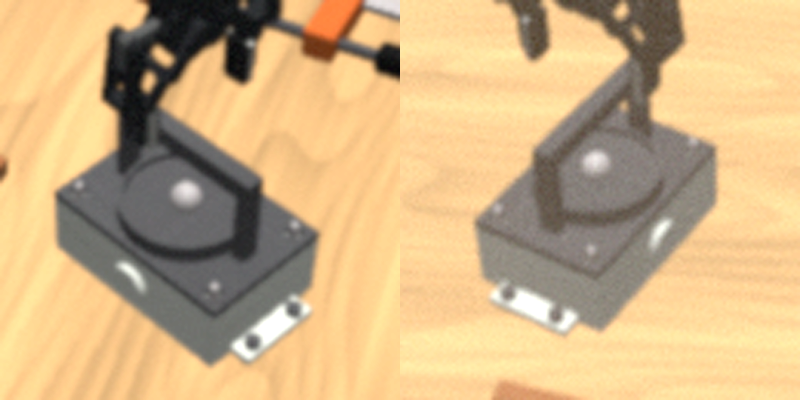

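```bash
python3 - <<'E'
from h import *
import cv2
s=r.sense();Rt=R.from_quat(s['orientation']).as_matrix();t=s['tcp_pos']
def proj(c,p):
    i=r.camera_info(c);P=np.linalg.inv(np.array(i['pose']));q=P[:3,:3]@p+P[:3,3];return np.array([i['cx']+i['fx']*q[0]/q[2],i['cy']+i['fy']*q[1]/q[2]])
for c,o in [('side',(290,170)),('scene',(220,180))]:
  for y in (.022,.009):
    for z in (-.05,.05): print(c,y,z,((proj(c,t+Rt@[0,y,z])-o)*400/130).round())
  print('tcp',((proj(c,t)-o)*400/130).round(),'barends',[((proj(c,t+Rt@[x,-.006,0])-o)*400/130).round() for x in(-.06,.06)])
i=r.camera_info('wrist');C=np.array(i['tool_from_camera']);
for p in [(0,0.003,0),(0,.022,.045),(0,.009,.045),(-.0605,-.006,0)]:
  q=C[:3,:3].T@(np.array(p)-C[:3,3]);print(p,(i['cx']+i['fx']*q[0]/q[2]).round(),(i['cy']+i['fy']*q[1]/q[2]).round())
E
```

```text
side 0.022 -0.05 [234. 129.]
side 0.022 0.05 [136. 198.]
side 0.009 -0.05 [235. 115.]
side 0.009 0.05 [136. 185.]
tcp [187. 141.] barends [array([251., 178.]), array([127.,  93.])]
scene 0.022 -0.05 [135. 108.]
scene 0.022 0.05 [247. 153.]
scene 0.009 -0.05 [134.  95.]
scene 0.009 0.05 [247. 139.]
tcp [189. 107.] barends [array([234.,  57.]), array([140., 147.])]
(0, 0.003, 0) 318.0 283.0
(0, 0.022, 0.045) 407.0 269.0
(0, 0.009, 0.045) 413.0 278.0
(-0.0605, -0.006, 0) 318.0 148.0
```

```bash
python3 - <<'E'
from h import *
import cv2
b=r.capture('side'); cc=r.capture('scene')
f=lambda x:cv2.convertScaleAbs(cv2.resize(x,(400,400),interpolation=cv2.INTER_CUBIC),alpha=2.5)
cv2.imwrite("pics/s5.png",np.hstack([f(b[150:250,310:410]),f(cc[150:250,230:330])])[:,:,::-1])
E
```

```text
(no output)
```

View pics/s5.png

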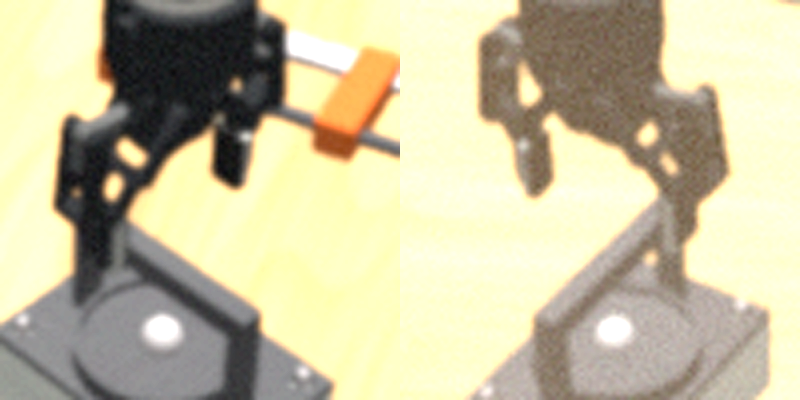

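```bash
python3 - <<'E'
from h import *
def tri(a,b):
    A=[];B=[]
    for c,(u,v) in (('side',a),('scene',b)):
        i=r.camera_info(c);P=np.array(i['pose']);d=P[:3,:3]@[(u-i['cx'])/i['fx'],(v-i['cy'])/i['fy'],1];d/=np.linalg.norm(d);M=np.eye(3)-np.outer(d,d);A.append(M);B.append(M@P[:3,3])
    x=np.linalg.solve(sum(A),sum(B));return x,[np.linalg.norm(m@x-b) for m,b in zip(A,B)]
s=r.sense();Rt=R.from_quat(s['orientation']).as_matrix();t=s['tcp_pos']
for a,b in [((368.7,196.2),(265,197.5)),((331,225),(302.5,211)),((374,238),(268,234))]:
    x,e=tri(a,b);print(x.round(4),np.round(e,4),(Rt.T@(x-t)).round(4))
E
```

```text
[ 0.5461 -0.1395  0.1612] [0.0015 0.0015] [-0.0052 -0.0283 -0.0474]
[ 0.5936 -0.0435  0.1588] [0.0069 0.0069] [-0.0053 -0.0258  0.0597]
[ 0.5262 -0.1451  0.0325] [0.0005 0.0005] [-0.0206  0.1004 -0.0613]
```

The cameras show the open fingertips near z = 0.16, about 28 mm behind the TCP. That is higher than nominal and above the bar. I'll back up and look at where the pads go as they close before I grip anything.

jog_arm([
  [[0,-0.15,0],0,1],
  [[0,-0.3,0],0,1],
  [[0,-0.5,0],0,1],
  [[0,-0.5,0],0,-0.6],
  [[0,-0.5,0],0,-0.6],
  [[0,-0.5,0],0,-0.6],
  [[0,-0.5,0],0,-0.6],
  [[0,-0.5,0],0,-0.6],
  [[0,-0.5,0],0,-0.6],
  [[0,-0.5,0],0,-0.6],
], squeeze=20)

```text
time: 5.78
tcp_pos: [0.5715, -0.0993, 0.192]
orientation: [-0.688, 0.162, -0.161, 0.688]
wrist_force: [0.3, -0.4, -0.2]
opening: 0.0169
```

```bash
python3 - <<'E'
from h import *
import cv2
s=r.sense(); print(s['tcp_pos'],s['opening'])
a=r.capture('wrist');b=r.capture('side'); cc=r.capture('scene')
s=r.sense(); print(s['tcp_pos'],s['opening'])
f=lambda x:cv2.convertScaleAbs(cv2.resize(x,(400,400),interpolation=cv2.INTER_CUBIC),alpha=2.5)
cv2.imwrite("pics/s6.png",np.hstack([f(b[130:230,310:410]),f(cc[130:230,230:330])])[:,:,::-1])
cv2.imwrite("pics/w6.png",a[:,:,::-1])
E
```

```text
[ 0.57149176 -0.09926419  0.19199872] 0.016940871304120076
[ 0.57165279 -0.09932547  0.1923739 ] 0.017179090454822736
```

View pics/s6.png

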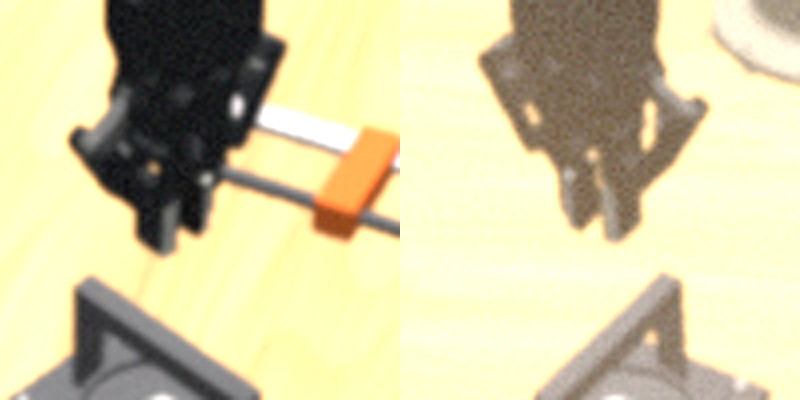

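View pics/w6.png

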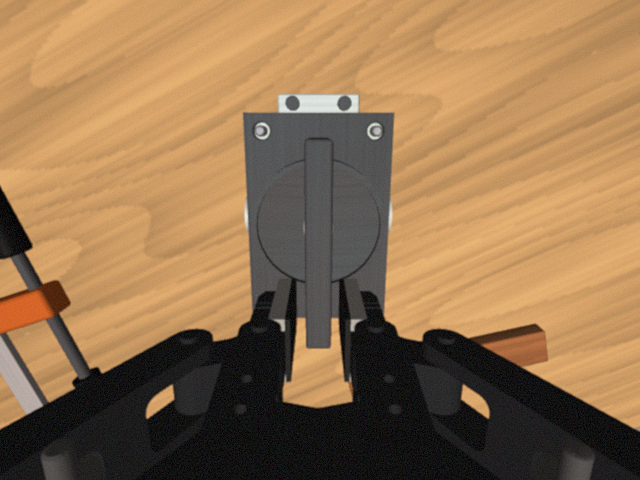

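```bash
python3 - <<'E'
from h import *
def tri(a,b):
    A=[];B=[]
    for c,(u,v) in (('side',a),('scene',b)):
        i=r.camera_info(c);P=np.array(i['pose']);d=P[:3,:3]@[(u-i['cx'])/i['fx'],(v-i['cy'])/i['fy'],1];d/=np.linalg.norm(d);M=np.eye(3)-np.outer(d,d);A.append(M);B.append(M@P[:3,3])
    x=np.linalg.solve(sum(A),sum(B));return x,[np.linalg.norm(m@x-b) for m,b in zip(A,B)]
s=r.sense();Rt=R.from_quat(s['orientation']).as_matrix();t=s['tcp_pos']
for a,b in [((350,192.5),(285,189.5)),((358.75,188),(274.5,186.25))]:
    x,e=tri(a,b);print(x.round(4),np.round(e,4),(Rt.T@(x-t)).round(4))
i=r.camera_info('wrist');C=np.array(i['tool_from_camera'])
for x in(-.011,.011):
  for y in (-.03,-.015,0,.022):
    q=C[:3,:3].T@(np.array([x,y,.0085])-C[:3,3]);print(x,y,(i['cx']+i['fx']*q[0]/q[2]).round(),(i['cy']+i['fy']*q[1]/q[2]).round())
E
```

```text
[ 0.5736 -0.088   0.2071] [0.0017 0.0017] [-0.0033 -0.0147  0.0111]
[ 0.5614 -0.1119  0.2042] [0.0004 0.0004] [-0.0036 -0.0119 -0.0158]
-0.011 -0.03 341.0 290.0
-0.011 -0.015 339.0 275.0
-0.011 0 337.0 262.0
-0.011 0.022 335.0 248.0
0.011 -0.03 340.0 343.0
0.011 -0.015 338.0 324.0
0.011 0 336.0 308.0
0.011 0.022 334.0 289.0
```

jog_arm([
  [[0,0,0],0,1],
  [[0,0,0],0,1],
  [[0,0,0],0,1],
  [[0,0,0],0,1],
  [[0,0,0],0,1],
  [[0,0,0],0,1],
  [[0,0.1,0],0,1],
  [[0,0.2,0],0,1],
  [[0,0.3,0],0,1],
  [[0,0.4,0],0,1],
])

```text
time: 6.77
tcp_pos: [0.5717, -0.0993, 0.1442]
orientation: [-0.688, 0.161, -0.162, 0.688]
wrist_force: [0.3, -0.7, -0.6]
opening: 0.0852
```

jog_arm([
  [[0,0.1,0],0,1],
  [[0,0.18,0],0,1],
  [[0,0.26,0],0,1],
  [[0,0.33,0],0,1],
  [[0,0.38,0],0,1],
  [[0,0.39,0],0,1],
  [[0,0.39,0],0,1],
  [[0,0.39,0],0,1],
  [[0,0.39,0],0,1],
  [[0,0.39,0],0,1],
])

```text
time: 7.6
tcp_pos: [0.572, -0.0994, 0.0984]
orientation: [-0.688, 0.161, -0.162, 0.688]
wrist_force: [0.7, -0.1, 0.8]
opening: 0.0858
```

```bash
python3 - <<'E'
from h import *
import cv2
s=r.sense(); print(s['time'],s['tcp_pos'],s['opening'],s['wrist_force'])
a=r.capture('wrist');b=r.capture('side'); cc=r.capture('scene')
s=r.sense(); print(s['tcp_pos'],s['wrist_force'])
f=lambda x:cv2.convertScaleAbs(cv2.resize(x,(400,400),interpolation=cv2.INTER_CUBIC),alpha=2.5)
cv2.imwrite("pics/s7.png",np.hstack([f(b[170:270,300:400]),f(cc[170:270,230:330])])[:,:,::-1])
cv2.imwrite("pics/w7.png",a[:,:,::-1])
E
```

```text
7.6 [ 0.57202972 -0.09943335  0.09836601] 0.08577832147548468 [ 0.72739544 -0.13101796  0.80168583]
[ 0.57182516 -0.09936463  0.09809667] [ 0.84334067  0.25008242 -0.40650545]
```

View pics/s7.png

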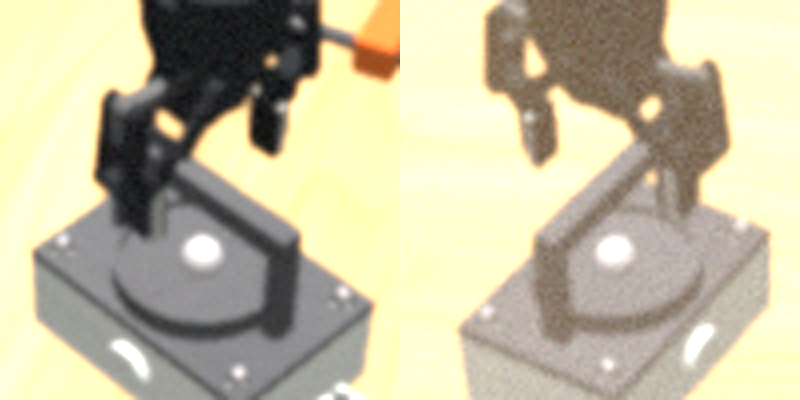

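View pics/w7.png

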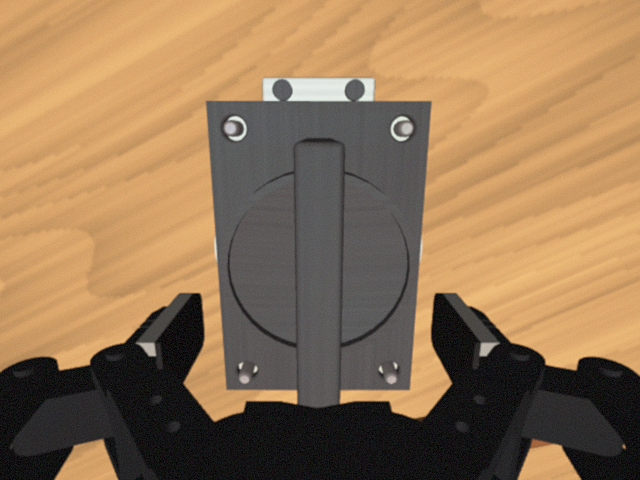

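```bash
cat >> h.py <<'E'
def tri(a,b):
    A=[];B=[]
    for c,(u,v) in (('side',a),('scene',b)):
        i=r.camera_info(c);P=np.array(i['pose']);d=P[:3,:3]@[(u-i['cx'])/i['fx'],(v-i['cy'])/i['fy'],1];d/=np.linalg.norm(d);M=np.eye(3)-np.outer(d,d);A.append(M);B.append(M@P[:3,3])
    x=np.linalg.solve(sum(A),sum(B));return x,[np.linalg.norm(m@x-b) for m,b in zip(A,B)]
def proj(c,p):
    i=r.camera_info(c);P=np.linalg.inv(np.array(i['pose']));q=P[:3,:3]@p+P[:3,3];return np.array([i['cx']+i['fx']*q[0]/q[2],i['cy']+i['fy']*q[1]/q[2]])
E
python3 - <<'E'
from h import *
s=r.sense();Rt=R.from_quat(s['orientation']).as_matrix();t=s['tcp_pos']
for a,b in [((336.25,228.75),(302.5,226)),((366.25,208),(265,210.75))]:
    x,e=tri(a,b);print(x.round(4),np.round(e,4),(Rt.T@(x-t)).round(4))
for x in (-.0605,0,.0605):
  p=t+Rt@[x,0,0]; p[2]=.139; print(x,(proj('side',p)-[300,170])*4,(proj('scene',p)-[230,170])*4+[400,0])
for c in['side','scene','wrist']:
  q=r.pinpoint(c,'grip'); print(c,[(k['position'].round(4) if hasattr(k['position'],'round') else k['position'],k['p']) for k in q[:2]])
E
```

```text
[ 0.5924 -0.0531  0.1252] [0.0049 0.0049] [-0.0021 -0.0271  0.0505]
[ 0.5494 -0.1413  0.1247] [0.0007 0.0007] [-0.0014 -0.0266 -0.0475]
-0.0605 [287.23020196 232.76172494] [664.46007818 113.58527613]
0 [203.58818634 175.06504366] [604.84138581 170.94811291]
0.0605 [124.38464021 120.43004085] [541.33507119 232.05147186]
side [([0.5732, -0.1014, 0.1324], 0.72)]
scene [([0.5715, -0.0949, 0.1302], 0.59)]
wrist [([0.5731, -0.0995, 0.1284], 0.87)]
```

jog_arm([
  [[0,0,0],0,-0.4],
  [[0,0,0],0,-0.4],
  [[0,0,0],0,-0.4],
  [[0,0,0],0,-0.4],
  [[0,0,0],0,-0.4],
  [[0,0,0],0,-0.5],
  [[0,0,0],0,-0.55],
  [[0,0,0],0,-0.6],
  [[0,0,0],0,-0.65],
  [[0,0,0],0,-0.7],
], squeeze=20)

```text
time: 8.73
tcp_pos: [0.5718, -0.0993, 0.0979]
orientation: [-0.688, 0.162, -0.162, 0.688]
wrist_force: [0.3, 0.8, 0.2]
opening: 0.0157
```

```bash
python3 - <<'E'
from h import *
import cv2
s=r.sense(); print(s['time'],s['tcp_pos'],s['opening'],s['wrist_force'],s['moment'])
a=r.capture('wrist');b=r.capture('side'); cc=r.capture('scene')
s=r.sense(); print(s['tcp_pos'],s['wrist_force'],s['opening'])
f=lambda x:cv2.convertScaleAbs(cv2.resize(x,(400,400),interpolation=cv2.INTER_CUBIC),alpha=2.5)
cv2.imwrite("pics/s8.png",np.hstack([f(b[170:270,300:400]),f(cc[170:270,230:330])])[:,:,::-1])
cv2.imwrite("pics/w8.png",a[:,:,::-1])
E
```

```text
8.7333 [ 0.57175183 -0.0992673   0.09787207] 0.01566038294278531 [0.25846985 0.83371145 0.17090687] [ 0.06482108 -0.0493976   0.0051588 ]
[ 0.57174823 -0.09926305  0.09785129] [0.02824312 0.61658993 1.2836924 ] 0.015593680561461718
```

View pics/s8.png

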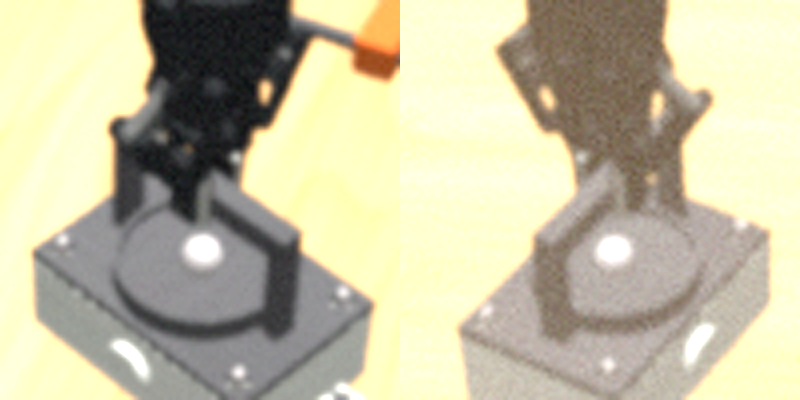

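View pics/w8.png

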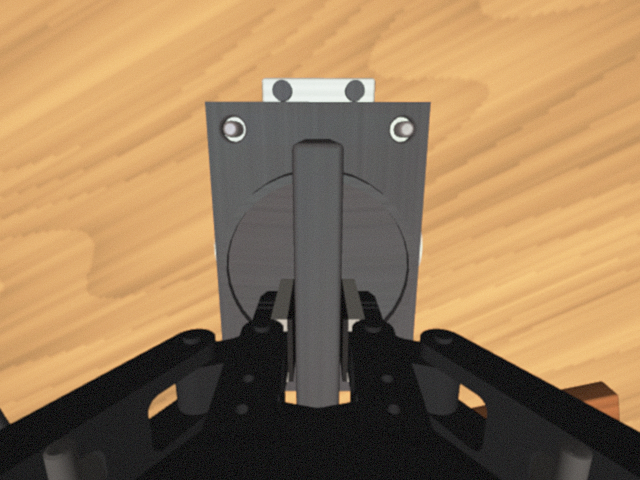

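jog_arm([
  [[0,0,0],0,-0.8],
  [[0,0,0],0,-0.9],
  [[0,0,0],0,-1],
  [[0,0,0],0,-1],
  [[0,0,0],0,-1],
  [[0,0,0],0,-1],
], squeeze=80)

```text
time: 9.38
tcp_pos: [0.5719, -0.0993, 0.098]
orientation: [-0.688, 0.161, -0.162, 0.688]
wrist_force: [-0.2, 0.8, 4.7]
opening: 0.0145
```

jog_arm([
  [[0,-0.005,0],0,-1],
  [[0,-0.012,0],0,-1],
  [[0,-0.02,0],0,-1],
  [[0,-0.03,0],0,-1],
  [[0,-0.04,0],0,-1],
  [[0,-0.05,0],0,-1],
  [[0,-0.055,0],0,-1],
  [[0,-0.06,0],0,-1],
  [[0,-0.06,0],0,-1],
  [[0,-0.06,0],0,-1],
])

```text
time: 10.22
tcp_pos: [0.5717, -0.0993, 0.105]
orientation: [-0.688, 0.162, -0.162, 0.688]
wrist_force: [-0.2, -0.3, -5.2]
opening: 0.0143
```

```bash
cat > look.py <<'E'
from h import *
import cv2,sys
n=sys.argv[1]; dv=int(sys.argv[2]) if len(sys.argv)>2 else 0
s=r.sense(); print(s['time'],s['tcp_pos'],s['opening'],s['wrist_force'],s['moment'],R.from_quat(s['orientation']).as_matrix().round(4).tolist())
b=r.capture('side'); cc=r.capture('scene')
f=lambda x:cv2.convertScaleAbs(cv2.resize(x,(400,400),interpolation=cv2.INTER_CUBIC),alpha=2)
cv2.imwrite(f"pics/s{n}.png",np.hstack([f(b[170-dv:280-dv,295:405]),f(cc[170-dv:280-dv,230:340])])[:,:,::-1])
E
python3 look.py 9
```

```text
10.2167 [ 0.5716965  -0.09932689  0.10503744] 0.014293872973558894 [-0.24421302 -0.29892883 -5.20413375] [-0.00611921  0.03054601  0.01299565] [[0.8956, 0.0001, 0.4449], [-0.4449, 0.0, 0.8956], [0.0001, -1.0, 0.0001]]
```

View pics/s9.png

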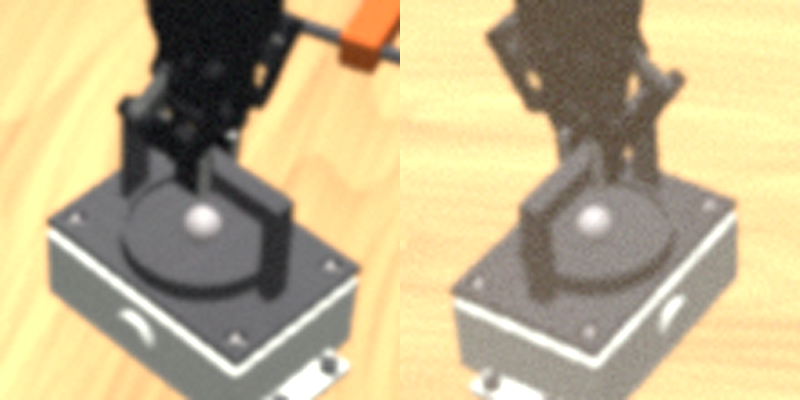

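jog_arm([
  [[0,-0.01,0],0,-1],
  [[0,-0.03,0],0,-1],
  [[0,-0.06,0],0,-1],
  [[0,-0.095,0],0,-1],
  [[0,-0.13,0],0,-1],
  [[0,-0.165,0],0,-1],
  [[0,-0.2,0],0,-1],
  [[0,-0.235,0],0,-1],
  [[0,-0.27,0],0,-1],
  [[0,-0.305,0],0,-1],
])

```text
time: 11.15
tcp_pos: [0.5717, -0.0993, 0.1421]
orientation: [-0.688, 0.162, -0.162, 0.688]
wrist_force: [-0.3, -0.0, -4.7]
opening: 0.0148
```

jog_arm([
  [[0,-0.035,0],0,-1],
  [[0,-0.07,0],0,-1],
  [[0,-0.105,0],0,-1],
  [[0,-0.14,0],0,-1],
  [[0,-0.175,0],0,-1],
  [[0,-0.21,0],0,-1],
  [[0,-0.245,0],0,-1],
  [[0,-0.275,0],0,-1],
  [[0,-0.295,0],0,-1],
  [[0,-0.3,0],0,-1],
])

```text
time: 11.98
tcp_pos: [0.5719, -0.0994, 0.1782]
orientation: [-0.688, 0.161, -0.162, 0.688]
wrist_force: [-1.2, -0.6, -5.5]
opening: 0.0145
```

```bash
python3 look.py 10 30
```

```text
11.9833 [ 0.57193943 -0.09940956  0.17818831] 0.014509728528818386 [-1.22738485 -0.62661928 -5.47852304] [0.00072373 0.04568497 0.0262867 ] [[0.8956, 0.0009, 0.4449], [-0.4449, -0.0002, 0.8956], [0.0009, -1.0, 0.0002]]
```

View pics/s10.png

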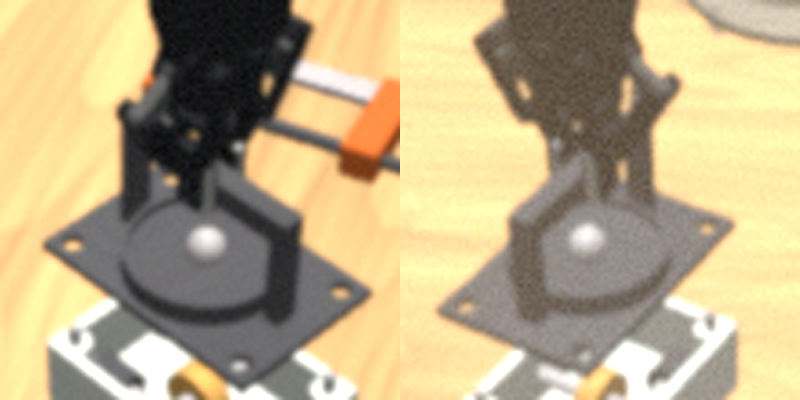

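jog_arm([
  [[0,0,0],0.01,-1],
  [[0,0,0],0.03,-1],
  [[0,0,0],0.06,-1],
  [[0,0,0],0.1,-1],
  [[0,0,0],0.15,-1],
  [[0,0,0],0.2,-1],
  [[0,0,0],0.25,-1],
  [[0,0,0],0.3,-1],
  [[0,0,0],0.35,-1],
  [[0,0,0],0.4,-1],
])

```text
time: 12.92
tcp_pos: [0.5716, -0.0993, 0.1774]
orientation: [-0.654, 0.268, -0.268, 0.654]
wrist_force: [0.5, 0.2, -4.8]
opening: 0.0145
```

```bash
python3 look.py 11 30
```

```text
12.9167 [ 0.57163511 -0.09932359  0.1774236 ] 0.014454838051480276 [ 0.52151887  0.17053313 -4.77983823] [0.01078933 0.05177615 0.00400108] [[0.7119, -0.0002, 0.7023], [-0.7023, 0.0002, 0.7119], [-0.0003, -1.0, -0.0]]
```

View pics/s11.png

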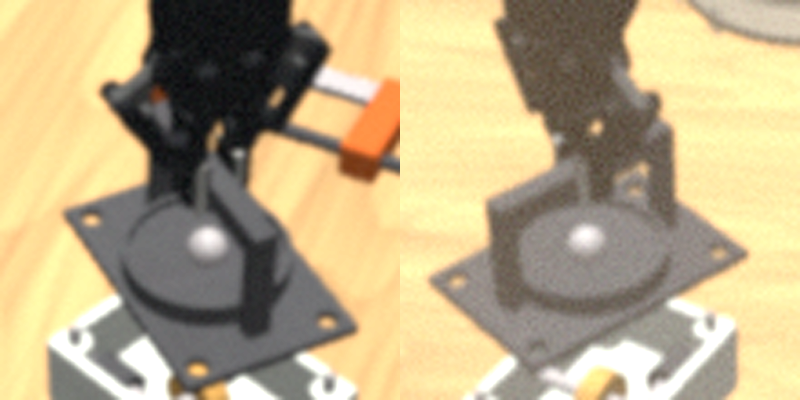

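jog_arm([
  [[0,0,0],0.02,-1],
  [[0,0,0],0.05,-1],
  [[0,0,0],0.1,-1],
  [[0,0,0],0.15,-1],
  [[0,0,0],0.2,-1],
  [[0,0,0],0.25,-1],
  [[0,0,0],0.3,-1],
  [[0,0,0],0.35,-1],
  [[0,0,0],0.4,-1],
  [[0,0,0],0.45,-1],
])

```text
time: 13.85
tcp_pos: [0.5717, -0.0993, 0.1776]
orientation: [-0.597, 0.379, -0.379, 0.597]
wrist_force: [0.3, -0.6, -4.8]
opening: 0.0147
```

jog_arm([
  [[0,0,0],0.05,-1],
  [[0,0,0],0.1,-1],
  [[0,0,0],0.15,-1],
  [[0,0,0],0.2,-1],
  [[0,0,0],0.25,-1],
  [[0,0,0],0.3,-1],
  [[0,0,0],0.35,-1],
  [[0,0,0],0.4,-1],
  [[0,0,0],0.45,-1],
  [[0,0,0],0.5,-1],
])

```text
time: 14.68
tcp_pos: [0.5717, -0.0993, 0.1776]
orientation: [-0.511, 0.488, -0.488, 0.512]
wrist_force: [0.6, -0.6, -4.6]
opening: 0.0145
```

jog_arm([
  [[0,0,0],0.05,-1],
  [[0,0,0],0.1,-1],
  [[0,0,0],0.15,-1],
  [[0,0,0],0.2,-1],
  [[0,0,0],0.25,-1],
  [[0,0,0],0.3,-1],
  [[0,0,0],0.35,-1],
  [[0,0,0],0.4,-1],
  [[0,0,0],0.45,-1],
  [[0,0,0],0.5,-1],
])

```text
time: 15.52
tcp_pos: [0.5717, -0.0993, 0.1776]
orientation: [-0.406, 0.579, -0.579, 0.406]
wrist_force: [0.2, 0.2, -5.8]
opening: 0.0145
```

jog_arm([
  [[0,0,0],0.05,-1],
  [[0,0,0],0.09,-1],
  [[0,0,0],0.12,-1],
  [[0,0,0],0.14,-1],
  [[0,0,0],0.15,-1],
  [[0,0,0],0.15,-1],
  [[0,0,0],0.15,-1],
  [[0,0,0],0.15,-1],
  [[0,0,0],0.15,-1],
  [[0,0,0],0.15,-1],
])

```text
time: 16.35
tcp_pos: [0.5717, -0.0993, 0.1776]
orientation: [-0.373, 0.601, -0.601, 0.373]
wrist_force: [1.1, 0.4, -4.8]
opening: 0.0145
```

```bash
python3 look.py 12 30; python3 -c "
from h import *
import cv2
cv2.imwrite('pics/w12.png',r.capture('wrist')[:,:,::-1])
for c in ['side','scene','wrist']:
  for t in ['grip','dish','ball_center','seat']:
    print(c,t,[(np.round(k['position'],4).tolist(),round(k['p'],2)) for k in r.pinpoint(c,t)[:1]])
s=r.sense();print(s['time'],s['tcp_pos'],s['dq'])"
```

```text
16.35 [ 0.57168395 -0.09934188  0.17760327] 0.014544636370298666 [ 1.10002664  0.37720063 -4.81824781] [-0.02888176  0.03383344 -0.0470981 ] [[-0.4448, 0.0, 0.8956], [-0.8956, 0.0, -0.4448], [-0.0001, -1.0, 0.0]]
side grip [([0.5728, -0.0998, 0.2077], 0.62)]
side dish [([0.5718, -0.1013, 0.1438], 0.66)]
side ball_center [([0.5664, -0.0989, 0.1552], 0.45)]
side seat [([0.571, -0.0997, 0.057], 0.9)]
scene grip [([0.5714, -0.0983, 0.2089], 0.58)]
scene dish [([0.5733, -0.1028, 0.1425], 0.65)]
scene ball_center [([0.5729, -0.1018, 0.1534], 0.67)]
scene seat [([0.573, -0.1008, 0.0573], 0.89)]
wrist grip [([0.5729, -0.1051, 0.2101], 0.62)]
wrist dish []
wrist ball_center []
wrist seat [([0.5729, -0.1025, 0.2092], 0.5)]
17.1 [ 0.5716932  -0.0993375   0.17759739] [ 0.00082657 -0.00015509 -0.00096124 -0.000222    0.00132717  0.00354653]
```

View pics/s12.png

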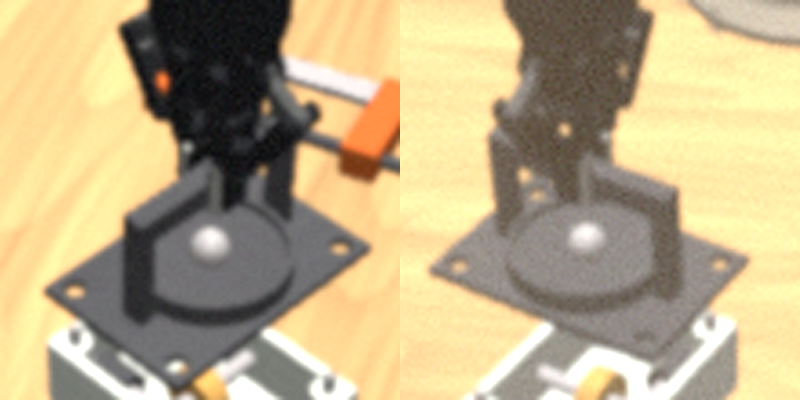

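View pics/w12.png

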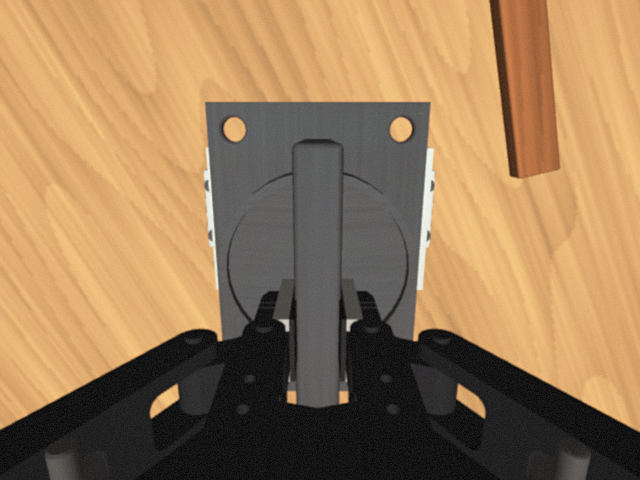

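The cover is level, turned exactly 90°, 79.7 mm above its seat and at rest. The ball is centred, so I'm handing in.

```bash
python3 -c "
from station import r
print(r.finish_job()); print(r.sense()['time'])"
```

```text
the job is handed in; nothing more can be done
None
the job is handed in; nothing more can be done
```

I gripped the cover by its bridge bar with an 80 N squeeze, lifted it straight up off the pins and turned it 90° over the housing. I handed the job in about 17 s into the 42 s limit, with the arm still holding the cover.

**Last checks:**
- **Height:** the tool reading puts the cover 79.7 mm above its seat. The detectors saw the bar rise from about 0.130 m to 0.208–0.210 m, which agrees.
- **Level and still:** the tool axis is vertical to within 0.01°, and the joints were nearly motionless. In the last wrist picture the cover looks the same as when I gripped it.
- **Position:** the cover is over the housing centre to within about 3 mm.
- **Ball:** it lies in the middle of the dish in both the side and scene pictures. The networks put it within about 6 mm of centre, roughly their own error.
- **Weight on the wrist:** about 5 N, which fits the cover plus the ball. The other things on the bench were not touched.

**What disagreed:** the fingertips were about 36 mm farther back than the stated nose length. Camera triangulation showed this before I gripped anything, so my first approach stopped with the tips still above the bar. I backed off, measured the tips with the fingers nearly closed, and went in about 35 mm lower. In the last picture the wrist camera found no ball or dish, and its seat reading was wrong because it had picked up the bar. I ignored those and used the side and scene cameras.

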